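# Set the punch's paper stop and register the pad

### The job

Get the small pad ready for hole-punching: push the punch's sliding paper stop along its rail until it clicks into the notch with the red mark, and then push the pad fully home against the back of the punch's throat and sideways up to the stop's blade, so that it lies square against both and the stop is still in the red notch. Do it all by pushing with the fingers: do not pinch the stop and do not lift the pad. Leave the glue, the marker and the pencil case as they are.

Things in the scene. Friction and masses are not known exactly. Their poses are not given: they have to be found in the camera images.
- punch: heavy-duty paper punch, fixed. Origin on the table (z = 0) on its centre line; own x points into its throat (away from the robot), y left, z up: 'punch' numbers below are mm in these axes. Grey paper table x -85 to 50, y -175 to 195, top z 30. In front of it the stop's aluminium rail along y: x -110 to -85, top z 24
- punch_head (a point): middle of the top of the slate-blue punch head, punch (71, 0, 92). The head spans x 30 to 112, y -163 to 163, z 52 to 92; below it the open throat, 22 high, ends at a dark back wall at x = 50. At its right end a raised lever, 26 thick, rises from punch (90, -173, 78) to (164, -173, 275)
- throat_back (a point): middle of the foot of the throat's back wall, against which the pad's far long edge must lie: punch (50, 0, 30); axes as the punch
- stop (a joint): paper stop on the rail, in m: 0 at the left end, grows to the right up to 0.108; punch y of its index = 165 mm - joint. Starts at 0 to 0.048. Its spring ball clicks into V notches 8 mm wide: blue 0.0165, yellow 0.060, red 0.091 (innermost). Sliding takes 2 to 3 N, leaving a notch 9 to 13 N; within 3 mm of a notch it is drawn in and centres itself, so the push force drops
- stop_index (a point): the white index line in the middle of the top of the stop's black thumb block, 64 mm above the table. The block is 32 mm along the rail (y), 30 mm across it (x) and reaches from z 25 to 63; axes as the punch
- stop_face (a point): middle of the right-hand face of the stop's blade, which the pad must touch. The blade is an aluminium strip, 5 mm thick, reaching from the thumb block over the paper table (punch x -90 to 5, z 31 to 48); its right face is in line with the index line, so in the red notch it lies at punch y = 74
- red_notch (a point): middle of the notch with the red mark, on top of the rail: punch frame (-97.5, 74, 24); the red stripe lies beside it on the paper table and on the rail's front face
- yellow_notch (a point): middle of the notch with the yellow mark (not wanted): punch frame (-97.5, 105, 24)
- blue_notch (a point): middle of the notch with the blue mark (not wanted): punch frame (-97.5, 148.5, 24)
- stop_outer (a point): middle of the ribbed left side face of the stop's thumb block (face 30 x 38 mm, 16 mm left (+y) of the index line, point at z 44): push here, to the right, to move the stop towards the red notch
- stop_inner (a point): middle of the ribbed right side face of the thumb block, 16 mm right (-y) of the index line, z 44: push here to move the stop back to the left
- pad_center (a point): centre of the loose pad of drawing cards, white, leaves on top: 105 mm along own x, 148 along own y, 16 thick, 0.15 to 0.25 kg, flat on the paper table (centre z 38). Starts right of the centre line, 30 to 40 mm short of home in x, 32 to 62 in y, turned up to 0.12 rad. Home: far long edge at the back wall, left short edge at the blade: centre at punch (-2.5, 0, 38), axes along the punch's
- glue: white glue bottle with a blue label and an orange cap, 52 mm diameter, 150 mm high, standing left of the punch; origin at the centre of its foot
- marker: yellow marker with a black cap, 22 mm diameter, 132 mm high, standing upright right of the punch; origin at the centre of its foot
- pencil_case: black pencil case, 200 x 75 x 50 mm, lying right of the punch; origin at the centre of its underside, long along its x

How it is judged:
On the way, in this order (a step that is already met when the one before it is completed fails the run):
1. the stop rests in the red-marked notch (value of joint stop between 0.089 and 0.093 m), for 0.2 s.
2. the pad lies against the throat's back wall and against the stop's blade (x of pad_center in the frame of punch above -0.0055 m and y of pad_center in the frame of stop_face above -0.077 m and angle between the x axis of pad_center and the x axis of punch, either way round below 0.035 rad), for 0.2 s.
At the end, for the whole second after the job is handed in: the stop is in the red-marked notch (within 2 mm of its centre); the pad lies flat and still on the paper table, its far edge within 3 mm of the throat's back wall, its left edge within 3 mm of the stop's blade, square to the punch within 0.035 rad (all of step 1 and all of step 2 and y of pad_center in the frame of stop_face below -0.071 m and angle between pad_center's own z axis and vertical below 0.03 rad and height (world z) of pad_center below 0.041 m and linear speed of pad below 0.01 m/s); the robot touches nothing.
It fails at once if the stop is pinched between the fingers ((contact force between the fingers and stop_c0 above 1 N and contact force between the fingers and stop_c1 above 1 N) or (contact force between the fingers and stop_c2 above 1 N and contact force between the fingers and stop_c3 above 1 N)).
It fails at once if the pad is lifted (height (world z) of pad_center above 0.048 m).
It fails at once if the glue bottle, marker or pencil case is moved by more than 15 mm or tipped (distance of any of glue, marker, pencil_case from where it was at the start of the episode above 0.015 m or angle between any of glue, marker's own z axis and vertical above 0.2 rad).
It also fails if it takes over 64 s, if anything falls off the work surface, if the arm or the gripper's body presses on something with over 40 N, if the wrist force passes 120 N, or if a joint passes its speed limit or range.

### The arm

A 6-joint arm with a two-finger parallel gripper is mounted at the origin on the work surface. World frame = base frame: x ahead of the robot, y to its left, z up, the work surface at z = 0. Lengths are in m, angles in rad, forces in N, time in s.
With the tool pointing down it reaches from about 0.35 to 0.975 m from the base axis. Payload 4.9 kg.
Tool frame: the origin (TCP) lies at the very end of the fingers, on their centre line; the grasp point (between the pads) lies behind it (manip.pinch_z is the y of the grasp point in the tool frame, in m); y points along the fingers, x is the direction in which the jaws open and shut, and the axes are right-handed (so a half turn about y gives the same grasp; the last joint's range is limited). The gripper opens to 85 mm and grips with 20 to 120 N. Pads are 22 mm wide; open, the fingers measure 114 mm over their backs; the gripper's body (76 mm by 85 mm) begins 54 mm behind the grasp point. The pads swing forward as they close: fully open they stand 13 mm farther back than shut.
Start: joints at [-1.403, 0.053, 1.613, -0, 1.476, -0.119], TCP at [0.177, -0.599, 0.231] pointing down, gripper open.
Joint ranges: [-3.01, 3.01], [-1.01, 2.22], [0.06, 2.58], [-1.02, 4.17], [0.09, 2.62], [-3.14, 3.14]. Speed limits (rad/s): [2.57, 2.57, 3.14, 3.14, 3.14, 3.14].

### API

Orientations are given as a unit quaternion [w, x, y, z].
In Python, from plant import manip gives the robot as it stands.
- The arm moves only by the tool drive_tool, never from a script. Its argument "motion" is a list of rows, each a list of 3 entries, a list of its own where there are three numbers: the shift along the tool's x, y, z in units of 25 mm (1.0 is 25 mm), then the turn, a rotation vector about the tool's x, y, z in units of 5 degrees (1.0 is 5 degrees), then the closure, from -1 (fully open) to 1 (shut). A call has 1 to 12 rows; each row shifts and turns the commanded pose from where the row before left it, along the tool's axes as they then stand; what a row does not reach is not made up. A row lasts 1/10 s, in which the tool goes at most 50 mm and 8.59 degrees, less where a joint would pass 70% of its speed; a pose out of reach is approached as far as the arm can. A call is refused whole if a number of a shift passes 1 or a number of a turn 1, either way. A call with a gripper value outside its range is refused whole. The fingers move at their own pace and stop on an object; the grip force is fixed at half the most. Time passes only in rows, so rows that do not move let the fingers close. It gives the time, the measured TCP pose, the force and the opening at its end, in the units of the state.
- manip.state(): the state, without advancing time (a new reading comes with each control period).
- manip.grab_frame(name): name is "side" or "top"; returns a dict with "img" (384x512x3 uint8, blue, green, red), "range_z" (384x512 float32, m along the optical axis (not along the pixel's ray), 0 where there is no reading), "camera_matrix" (3x3 intrinsics, pixels), "world_from_camera" (4x4, takes a point from camera to world coordinates). Camera axes: x right, y down, z forward; pixel columns grow to the right and rows downward; lengths in m; the calibration is good to about 2 mm. A picture is of the moment at which its call begins.
- manip.job_done(): hands the job in, once; it reports no verdict.
The state is a dict: "time": time; "joint_pos": joint angles; "joint_vel": joint speeds; "joint_efforts": joint torques, N m; "tool_pos": TCP position; "tool_rot": TCP orientation; "contact_force": force on the tool from outside, world axes, zero at the start; "ft_torque": the same for the moment, N m; "gripper_width": opening from 0.0 (shut) to 1.0 (fully open).
Only numpy, scipy, OpenCV 4.12 (cv2) and the standard library are available. Lean on these libraries where they do the work, as an engineer would, in place of code of your own. Each camera call takes 0.05 s, during which the arm holds its last target. There are 200 camera calls.

## Working session

There is one attempt and no reset: what is moved stays moved. The work goes in short steps, Python scripts to look and compute and a tool call to move; the robot and the scene stay as the last step left them, time stands still between calls to the robot, and variables do not carry over. Pictures are saved under pics/ and viewed, about 8 in all and at most 12, crops included, and the job is handed in when it is done.

Besides the shell and the picture viewer there is one more tool, called as name(argument=value, ...), one argument or row to a line, values as JSON. drive_tool: Moves the arm, as the interface text tells. Its arguments: {"type":"object","properties":{"motion":{"type":"array","items":{"type":"array"}}},"required":["motion"]}

```bash
mkdir -p pics; ls; cat > h.py <<'E'
import numpy as np,cv2
from plant import manip
def grab(n,f=None):
    d=manip.grab_frame(n); np.savez(n+'.npz',**d)
    if f: cv2.imwrite('pics/'+f,d['img'])
    return d
def w(d,u,v,z=None):
    K=d['camera_matrix'];T=d['world_from_camera']
    r=np.linalg.inv(K)@[u,v,1]
    if z is None:
        return (T@np.r_[r*d['range_z'][int(round(v)),int(round(u))],1])[:3]
    R=T[:3,:3]@r; return T[:3,3]+R*(z-T[2,3])/R[2]
E
python3 - <<'E'
from h import *
a=grab('top');b=grab('side')
cv2.imwrite('pics/a.png',cv2.resize(a['img'],(800,600)));cv2.imwrite('pics/b.png',cv2.resize(b['img'],(800,600)))
s=manip.state();print(s,manip.pinch_z)
E
```

```text
pics
{'time': 0.1, 'joint_pos': array([-1.40296196e+00,  5.32689037e-02,  1.61413047e+00, -1.50999866e-05,
        1.47600244e+00, -1.19014211e-01]), 'joint_vel': array([ 0.00022832, -0.00068666, -0.00470948, -0.00020683, -0.0001223 ,
       -0.00068091]), 'joint_efforts': array([ 1.20658031e-03, -3.94902921e+01, -3.71361673e+01,  8.04047772e-06,
        3.95169365e-03, -4.49826842e-06]), 'tool_pos': array([ 0.17672663, -0.59891703,  0.23021522]), 'tool_rot': array([ 0.56677006, -0.56589552,  0.42386592, -0.4229322 ]), 'contact_force': array([ 0.41112433,  0.48213161, -0.74021724]), 'ft_torque': array([-0.03286937, -0.00427471,  0.03923105]), 'gripper_width': 0.9993745174855821} -0.0187
```

View pics/a.png

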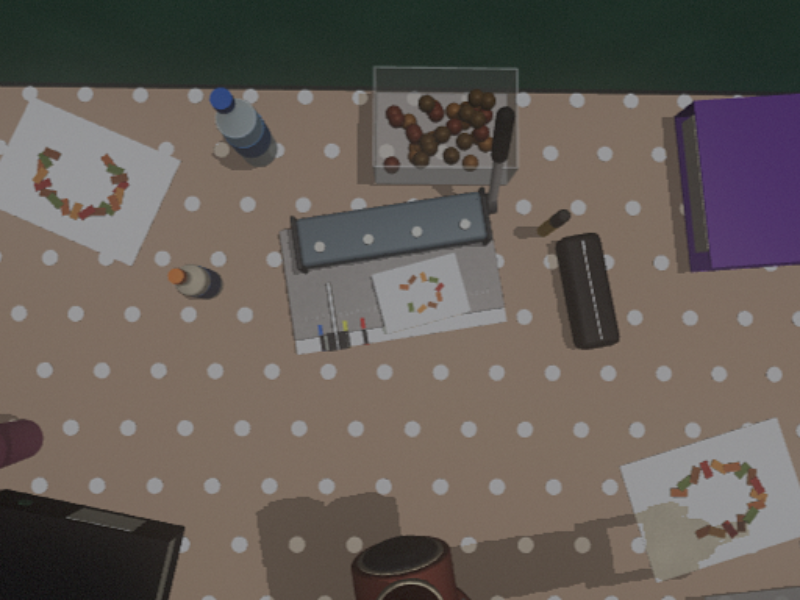

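View pics/b.png

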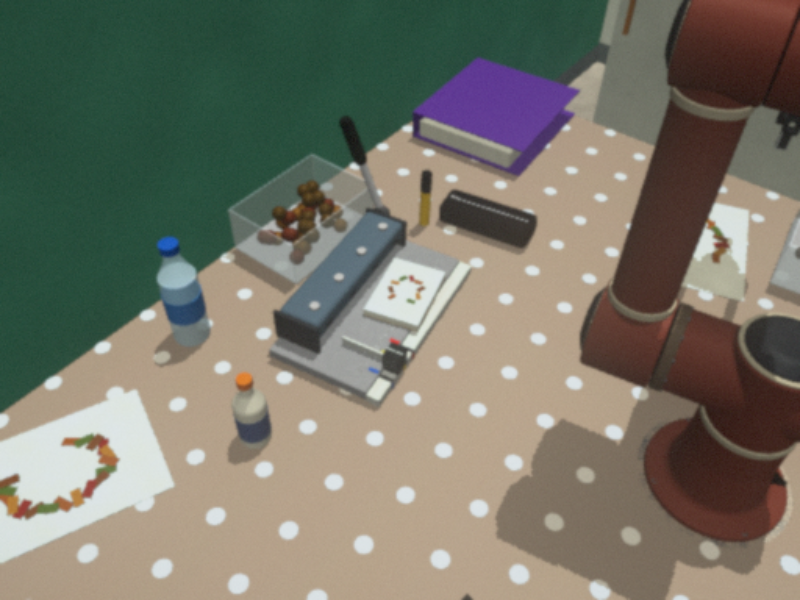

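The top view shows the punch at (390,270), with the stop at about (336,340) between the blue and yellow marks, the red mark at (363,323) and the pad at (422,293). The glue is at (192,280), the marker at (555,222) and the case at (588,290). Next I'll enlarge the top view.

```bash
python3 - <<'E'
from h import *
d=np.load('top.npz');c=d['img'][115:235,175:335]
c=cv2.convertScaleAbs(cv2.resize(c,(800,600),interpolation=cv2.INTER_CUBIC),alpha=1.6)
cv2.imwrite('pics/c.png',c)
E
```

```text
(no output)
```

View pics/c.png

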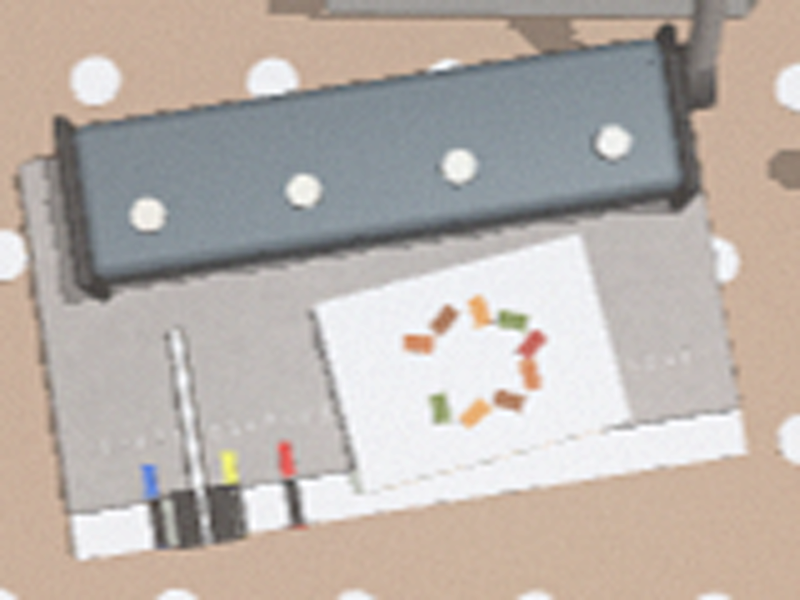

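```bash
cat >> h.py <<'E'
def c2(d,u,v,z,o=(175,115),s=5): return w(d,(u+.5)/s-.5+o[0],(v+.5)/s-.5+o[1],z)
def fit(P,W):
    P=np.array(P,float);W=np.array(W)[:,:2]
    a=P-P.mean(0);b=W-W.mean(0)
    t=np.arctan2((a[:,0]*b[:,1]-a[:,1]*b[:,0]).sum(),(a*b).sum())
    R=np.array([[np.cos(t),-np.sin(t)],[np.sin(t),np.cos(t)]]);o=W.mean(0)-R@P.mean(0)
    return o,t,R,W-(P@R.T+o)
E
python3 - <<'E'
from h import *
d=np.load('top.npz')
P=[(-110,195),(-110,-175),(-85,195),(-85,-175),(-97.5,74)]
q=[(77,558),(747,452),(70,514),(742,412),(292,500)]
o,t,R,e=fit(np.array(P)/1e3,[c2(d,*x,.024) for x in q]);print(o,t,e*1e3)
np.savez('punch.npz',o=o,t=t,R=R)
L=lambda p:(R.T@(p[:2]-o))*1e3
for n,u,v,z in [('idx',205,515,.064),('padFL',313,307,.046),('FR',582,234,.046),('NR',632,415,.046),('NL',362,494,.046),('tip',176,328,.048),('headFL',100,278,.092),('headFR',690,200,.092),('b1',148,215,.092),('b4',613,142,.092)]: print(n,L(c2(d,u,v,z)))
for n,u,v in[('glue',170,272),('mark',560,217)]:
    x=w(d,u/1.5625,v/1.5625,.14);print(n,x,L(x))
s=manip.state();from scipy.spatial.transform import Rotation as Q
print(Q.from_quat(s['tool_rot'][[1,2,3,0]]).as_matrix().round(3))
E
```

```text
[0.63165867 0.04671579] 0.15954519232986972 [[ 0.11185301 -0.08802177]
 [ 1.33306059  0.10105854]
 [-0.74822797  0.1820544 ]
 [-1.43138894 -1.22013186]
 [ 0.73470331  1.02504068]]
idx [-97.70585233 118.18753055]
padFL [ 3.6829409  47.01853197]
FR [  20.84122204 -101.98288105]
NR [ -79.60794984 -113.08769384]
NL [-99.30520778  36.09477626]
tip [  3.37444833 120.91710966]
headFL [ 29.51718229 150.25523701]
headFR [  23.71493285 -154.0917441 ]
b1 [ 57.87197777 121.48504951]
b4 [  59.35340712 -119.74481317]
glue [0.6200564  0.39668115 0.14      ] [ 44.14379358 347.36392116]
mark [ 0.71095937 -0.20596414  0.14      ] [  38.15049675 -262.06923896]
[[ 0.283 -0.     0.959]
 [-0.959  0.002  0.283]
 [-0.002 -1.     0.   ]]
```

```bash
cat >> h.py <<'E'
from scipy.spatial.transform import Rotation as Q
def where(target=None):
    """TCP in punch mm, tool z yaw rel. punch, force in punch axes; shift to target (punch mm) in tool units"""
    p=np.load('punch.npz');s=manip.state();R=np.eye(3);R[:2,:2]=p['R'];o=np.r_[p['o'],0]
    T=Q.from_quat(s['tool_rot'][[1,2,3,0]]).as_matrix();x=R.T@(s['tool_pos']-o)*1e3;Z=R.T@T
    print('t',round(s['time'],2),'tcp',x.round(1),'yaw',np.arctan2(Z[1,2],Z[0,2]).round(4),'tilt',Z[2].round(3),'F',(R.T@s['contact_force']).round(1),'w',round(s['gripper_width'],3))
    if target is not None: print('shift units',(Z.T@(np.array(target)-x)/25).round(2))
E
python3 -c "
from h import *
where((-99,165,160))"
```

```text
t 0.1 tcp [-551.7 -565.2  230.2] yaw 0.1273 tilt [-0.002 -1.     0.   ] F [ 0.5  0.4 -0.7] w 0.999
shift units [-26.67   2.86  21.67]
```

drive_tool(
  motion=[
    [[-0.5,0,1],[0,0.73,0],1],
    [[-1,0,1],[0,0.73,0],1],
    [[-1,0,1],[0,0,0],1],
    [[-1,0,1],[0,0,0],1],
    [[-1,0,1],[0,0,0],1],
    [[-1,0,1],[0,0,0],1],
    [[-1,0,1],[0,0,0],1],
    [[-1,0,1],[0,0,0],1],
    [[-1,0,1],[0,0,0],1],
    [[-1,0,1],[0,0,0],1],
    [[-1,0,1],[0,0,0],1],
    [[-1,0,1],[0,0,0],1],
  ],
)

```text
time: 1.3
tool_pos: [0.4236, -0.2625, 0.2309]
tool_rot: [0.538, -0.538, 0.459, -0.458]
contact_force: [1.4, -0.2, -0.4]
gripper_width: 0.004
```

drive_tool(
  motion=[
    [[-1,0,1],[0,0,0],1],
    [[-1,0,1],[0,0,0],1],
    [[-1,0,1],[0,0,0],1],
    [[-1,0,1],[0,0,0],1],
    [[-1,0,1],[0,0,0],1],
    [[-1,0,0],[0,0,0],1],
    [[-1,0,0],[0,0,0],1],
    [[-1,0,0],[0,0,0],1],
    [[-1,0,0],[0,0,0],1],
    [[-1,0,0],[0,0,0],1],
    [[-1,0,0],[0,0,0],1],
    [[-1,0,0],[0,0,0],1],
  ],
)

```text
time: 2.5
tool_pos: [0.4985, 0.0531, 0.2308]
tool_rot: [-0.538, 0.538, -0.459, 0.458]
contact_force: [1.0, 0.1, 0.8]
gripper_width: 0.0
```

```bash
python3 -c "
from h import *
where((-99,165,100))"
```

```text
t 2.5 tcp [-130.5   27.4  230.8] yaw -0.0002 tilt [-0.    -1.    -0.001] F [ 1.  -0.1  0.8] w 0.0
shift units [-5.5   5.23  1.26]
```

drive_tool(
  motion=[
    [[-1,0,0.3],[0,0,0],1],
    [[-1,0,0.3],[0,0,0],1],
    [[-1,0,0.3],[0,0,0],1],
    [[-1,0,0.3],[0,0,0],1],
    [[-1,1,0],[0,0,0],1],
    [[-0.5,1,0],[0,0,0],1],
    [[0,1,0],[0,0,0],1],
    [[0,1,0],[0,0,0],1],
    [[0,1,0],[0,0,0],1],
    [[0,0.5,0],[0,0,0],1],
    [[0,0,0],[0,0,0],1],
  ],
)

```text
time: 3.6
tool_pos: [0.505, 0.1921, 0.0912]
tool_rot: [-0.537, 0.54, -0.46, 0.458]
contact_force: [-0.1, -0.4, -0.4]
gripper_width: 0.002
```

```bash
python3 - <<'E'
from h import *
where((-99,165,38))
a=grab('top');b=grab('side')
A=cv2.resize(a['img'][115:235,175:335],(640,480),interpolation=2);B=cv2.resize(b['img'][120:270,160:310],(480,480),interpolation=2)
cv2.imwrite('pics/d.png',cv2.convertScaleAbs(cv2.resize(np.hstack([A,B]),(800,343)),alpha=1.6))
E
```

```text
t 3.6 tcp [-102.   163.7   91.2] yaw -0.0002 tilt [ 0.    -1.    -0.005] F [-0.1 -0.4 -0.4] w 0.002
shift units [-0.05  2.13  0.13]
```

View pics/d.png

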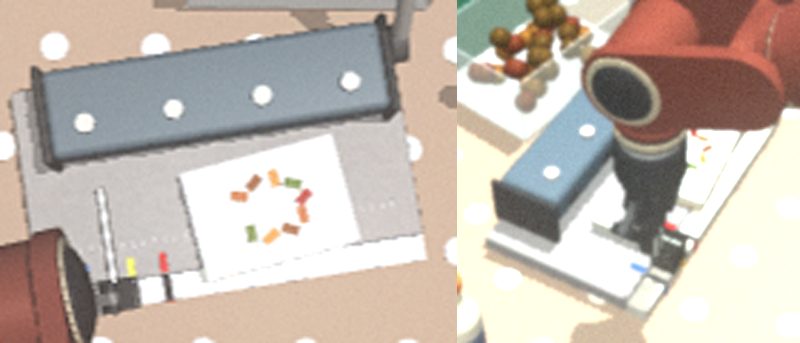

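The gripper hangs just left of the stop's block (118,293 in the left view), which is clear of the blade. I'll go down and start pushing to the right.

drive_tool(
  motion=[
    [[0,1,0.1],[0,0,0],1],
    [[0,0.8,0],[0,0,0],1],
    [[0,0.33,0],[0,0,0],1],
    [[0,0,0],[0,0,0],1],
    [[0,0,0],[0,0,0],1],
  ],
)

```text
time: 4.2
tool_pos: [0.5104, 0.1932, 0.042]
tool_rot: [0.539, -0.538, 0.458, -0.459]
contact_force: [0.1, 0.2, -0.2]
gripper_width: 0.001
```

drive_tool(
  motion=[
    [[0.2,0,0],[0,0,0],1],
    [[0.2,0,0],[0,0,0],1],
    [[0.2,0,0],[0,0,0],1],
    [[0.2,0,0],[0,0,0],1],
    [[0,0,0],[0,0,0],1],
  ],
)

```text
time: 4.7
tool_pos: [0.513, 0.1729, 0.0411]
tool_rot: [0.538, -0.538, 0.459, -0.459]
contact_force: [-0.3, 0.9, 0.6]
gripper_width: -0.0
```

```bash
python3 -c "
from h import *
where((-99,104.5,38))"
```

```text
t 4.7 tcp [-97.1 143.4  41.1] yaw -0.0009 tilt [-0.    -1.     0.001] F [-0.1  1.   0.6] w -0.0
shift units [ 1.56  0.12 -0.07]
```

drive_tool(
  motion=[
    [[0.16,0,0],[0,0,0],1],
    [[0,0,0],[0,0,0],1],
  ],
)

```text
time: 4.9
tool_pos: [0.5135, 0.1694, 0.041]
tool_rot: [0.539, -0.538, 0.459, -0.459]
contact_force: [0.1, 3.1, 2.5]
gripper_width: -0.002
```

drive_tool(
  motion=[
    [[0.16,0,0],[0,0,0],1],
    [[0,0,0],[0,0,0],1],
  ],
)

```text
time: 5.1
tool_pos: [0.5137, 0.1645, 0.0403]
tool_rot: [-0.538, 0.539, -0.458, 0.459]
contact_force: [0.7, -0.9, 0.5]
gripper_width: -0.002
```

drive_tool(
  motion=[
    [[0.16,0,0],[0,0,0],1],
    [[0,0,0],[0,0,0],1],
  ],
)

```text
time: 5.3
tool_pos: [0.5138, 0.1626, 0.0403]
tool_rot: [0.539, -0.537, 0.46, -0.458]
contact_force: [-1.8, 8.2, 1.3]
gripper_width: -0.002
```

drive_tool(
  motion=[
    [[0.16,0,0],[0,0,0],1],
    [[0,0,0],[0,0,0],1],
  ],
)

```text
time: 5.5
tool_pos: [0.5146, 0.1581, 0.0403]
tool_rot: [0.538, -0.538, 0.459, -0.458]
contact_force: [0.2, 2.6, 0.7]
gripper_width: -0.001
```

drive_tool(
  motion=[
    [[0.16,0,0],[0,0,0],1],
    [[0,0,0],[0,0,0],1],
  ],
)

```text
time: 5.7
tool_pos: [0.5154, 0.1533, 0.0402]
tool_rot: [-0.538, 0.538, -0.459, 0.458]
contact_force: [0.8, 2.0, -0.7]
gripper_width: -0.0
```

```bash
python3 - <<'E'
from h import *
where((-99,104.5,38))
a=grab('top')
A=cv2.resize(a['img'][175:235,195:275],(800,600),interpolation=2)
cv2.imwrite('pics/e.png',cv2.convertScaleAbs(A,alpha=1.6))
E
```

```text
t 5.7 tcp [-97.9 123.7  40.2] yaw -0.0002 tilt [ 0.    -1.    -0.001] F [ 1.1  1.8 -0.7] w -0.0
shift units [ 0.77  0.09 -0.04]
```

View pics/e.png

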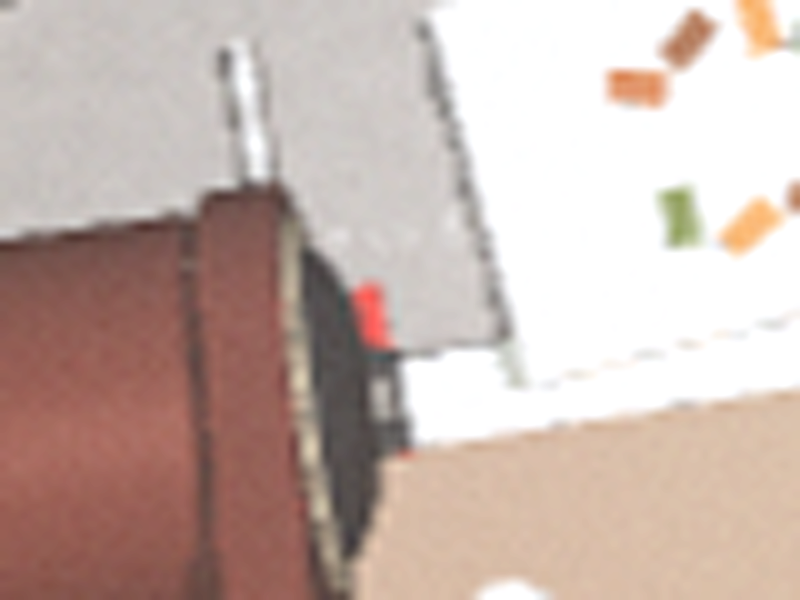

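Blade tip is at about (235–257,45), right edge near (257,45) at z 48; the wrist hides the block, and the block hasn't yet reached the red mark (372,315).

```bash
python3 - <<'E'
from h import *
d=np.load('top.npz');p=np.load('punch.npz')
for q in [(255,45),(274,175)]: print(p['R'].T@(c2(d,*q,.048,(195,175),10)[:2]-p['o'])*1e3)
E
```

```text
[ 2.28565038 93.43672898]
[-32.9262191   93.50497456]
```

drive_tool(
  motion=[
    [[0.16,0,0],[0,0,0],1],
    [[0.16,0,0],[0,0,0],1],
    [[0.16,0,0],[0,0,0],1],
    [[0,0,0],[0,0,0],1],
  ],
)

```text
time: 6.15
tool_pos: [0.5174, 0.1411, 0.0402]
tool_rot: [-0.538, 0.539, -0.459, 0.459]
contact_force: [0.6, 1.4, -0.5]
gripper_width: 0.0
```

drive_tool(
  motion=[
    [[0.1,0,0],[0,0,0],1],
    [[0,0,0],[0,0,0],1],
  ],
)

```text
time: 6.35
tool_pos: [0.5178, 0.1385, 0.0403]
tool_rot: [-0.538, 0.539, -0.458, 0.459]
contact_force: [0.3, -0.5, -0.4]
gripper_width: -0.0
```

drive_tool(
  motion=[
    [[0.08,0,0],[0,0,0],1],
    [[0,0,0],[0,0,0],1],
  ],
)

```text
time: 6.55
tool_pos: [0.5183, 0.1366, 0.0405]
tool_rot: [-0.538, 0.539, -0.458, 0.459]
contact_force: [1.1, 0.0, -0.0]
gripper_width: -0.002
```

```bash
python3 - <<'E'
from h import *
where((-99,104.5,38))
a=grab('top')
A=cv2.resize(a['img'][175:235,195:275],(800,600),interpolation=2)
cv2.imwrite('pics/f.png',cv2.convertScaleAbs(A,alpha=1.6))
E
```

```text
t 6.55 tcp [-97.6 106.8  40.5] yaw -0.0001 tilt [ 0.001 -1.    -0.   ] F [ 1.1 -0.1 -0. ] w -0.002
shift units [ 0.09  0.1  -0.05]
```

drive_tool(
  motion=[
    [[-0.5,0,0],[0,0,0],1],
    [[0,-1,0],[0,0,0],1],
    [[0,-1,-1],[0,0,0],0.2],
    [[0,-0.6,-1],[0,0,0],0.2],
    [[1,0,-1],[0,0,0],0.2],
    [[1,0,0],[0,0,0],0.2],
    [[1,0,0],[0,0,0],0.2],
    [[1,0,0],[0,0,0],0.2],
    [[1,0,0],[0,0,0],0.2],
    [[1,0,0],[0,0,0],0.2],
    [[0,0,0],[0,0,0],0.2],
  ],
)

```text
time: 7.7
tool_pos: [0.4666, -0.012, 0.106]
tool_rot: [-0.537, 0.538, -0.459, 0.46]
contact_force: [0.3, -0.1, -0.2]
gripper_width: 0.396
```

```bash
python3 - <<'E'
from h import *
where((-125,-33,40))
a=grab('top')
A=cv2.resize(a['img'][155:235,195:302],(800,600),interpolation=2)
cv2.imwrite('pics/g.png',cv2.convertScaleAbs(A,alpha=1.6))
E
```

```text
t 7.7 tcp [-172.3  -31.8  106. ] yaw -0.0031 tilt [ 0.001 -1.     0.001] F [ 0.3 -0.2 -0.2] w 0.396
shift units [0.04 2.64 1.89]
```

View pics/g.png

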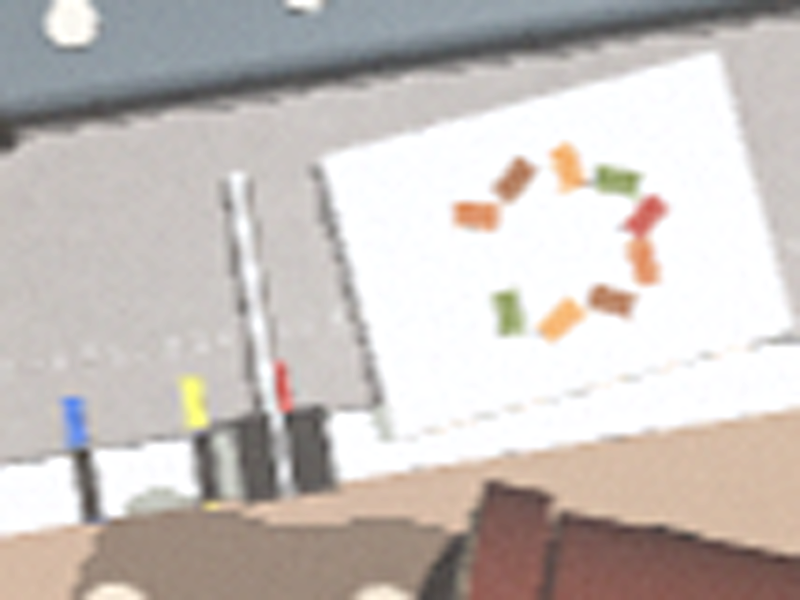

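The stop's index line runs from about (278,425) to (288,490), beside the red mark (283,385). The pad hasn't moved (left edge from (320,165) to (388,435)).

```bash
python3 - <<'E'
from h import *
d=np.load('top.npz');p=np.load('punch.npz')
for u,v,z in [(284,465,.064),(288,490,.064),(246,178,.048),(283,385,.03)]: print(p['R'].T@(c2(d,u,v,z,(195,155),7.49)[:2]-p['o'])*1e3)
E
```

```text
[-101.98015376   74.31949374]
[-110.78855256   74.22735145]
[ 1.21724449 73.72677832]
[-73.27275756  72.77585785]
```

drive_tool(
  motion=[
    [[0,0.8,0.7],[0,0,0],0.2],
    [[0,1,0.7],[0,0,0],0.2],
    [[0,1,0.5],[0,0,0],0.2],
    [[0,0,0],[0,0,0],0.2],
    [[0,0,0],[0,0,0],0.2],
  ],
)

```text
time: 8.25
tool_pos: [0.5123, -0.0018, 0.0352]
tool_rot: [-0.538, 0.539, -0.459, 0.458]
contact_force: [0.2, 0.4, 0.4]
gripper_width: 0.403
```

drive_tool(
  motion=[
    [[0,0,0.2],[0,0,0],0.2],
    [[0,0,0.2],[0,0,0],0.2],
    [[0,0,0.2],[0,0,0],0.2],
    [[0,0,0.2],[0,0,0],0.2],
    [[0,0,0.2],[0,0,0],0.2],
    [[0,0,0.2],[0,0,0],0.2],
    [[0,0,0.2],[0,0,0],0.2],
    [[0,0,0],[0,0,0],0.2],
  ],
)

```text
time: 9.05
tool_pos: [0.5484, 0.0026, 0.0356]
tool_rot: [0.538, -0.538, 0.458, -0.459]
contact_force: [-0.5, -0.1, -0.2]
gripper_width: 0.395
```

```bash
python3 - <<'E'
from h import *
where((-66,-33,36))
E
```

```text
t 9.05 tcp [-89.2 -30.3  35.6] yaw -0.0001 tilt [ 0.    -1.     0.001] F [-0.5  0.  -0.2] w 0.395
shift units [ 0.11 -0.01  0.93]
```

drive_tool(
  motion=[
    [[0,0,0.16],[0,0,0],0.2],
    [[0,0,0.16],[0,0,0],0.2],
    [[0,0,0.16],[0,0,0],0.2],
    [[0,0,0.16],[0,0,0],0.2],
    [[0,0,0],[0,0,0],0.2],
  ],
)

```text
time: 9.55
tool_pos: [0.5641, 0.0052, 0.0357]
tool_rot: [0.538, -0.538, 0.458, -0.459]
contact_force: [0.5, -0.1, -1.1]
gripper_width: 0.399
```

drive_tool(
  motion=[
    [[0,0,0.1],[0,0,0],0.2],
    [[0,0,0],[0,0,0],0.2],
  ],
)

```text
time: 9.75
tool_pos: [0.5662, 0.0056, 0.0357]
tool_rot: [0.538, -0.538, 0.458, -0.459]
contact_force: [0.5, 0.2, 0.1]
gripper_width: 0.402
```

```bash
python3 - <<'E'
from h import *
where((-66,-33,36))
a=grab('side');b=grab('top')
A=cv2.resize(b['img'][115:235,175:335],(533,400),interpolation=2);B=cv2.resize(a['img'][130:250,170:310],(467,400),interpolation=2)
cv2.imwrite('pics/i.png',cv2.convertScaleAbs(cv2.resize(np.hstack([A,B]),(800,320)),alpha=1.6))
E
```

```text
t 9.75 tcp [-71.2 -30.2  35.7] yaw -0.0001 tilt [ 0.    -1.     0.001] F [0.6 0.1 0.1] w 0.402
shift units [ 0.11 -0.01  0.21]
```

View pics/i.png

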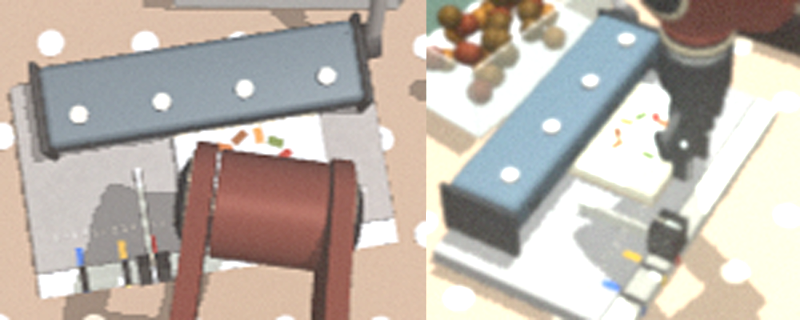

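The pad has slid squarely under the head's front edge, and its left edge runs parallel to the blade. I'll push the last few mm while watching the force.

drive_tool(
  motion=[
    [[0,0,0.1],[0,0,0],0.2],
    [[0,0,0],[0,0,0],0.2],
  ],
)

```text
time: 10.05
tool_pos: [0.5684, 0.006, 0.0356]
tool_rot: [0.538, -0.538, 0.459, -0.459]
contact_force: [-0.2, 0.1, 0.5]
gripper_width: 0.403
```

drive_tool(
  motion=[
    [[0,0,0.1],[0,0,0],0.2],
    [[0,0,0],[0,0,0],0.2],
  ],
)

```text
time: 10.25
tool_pos: [0.5704, 0.0062, 0.0355]
tool_rot: [-0.538, 0.539, -0.459, 0.458]
contact_force: [-4.0, -1.8, 2.3]
gripper_width: 0.397
```

drive_tool(
  motion=[
    [[0,0,0.06],[0,0,0],0.2],
    [[0,0,0],[0,0,0],0.2],
  ],
)

```text
time: 10.45
tool_pos: [0.5705, 0.0062, 0.0354]
tool_rot: [-0.537, 0.54, -0.46, 0.457]
contact_force: [-8.0, -3.0, 6.6]
gripper_width: 0.401
```

drive_tool(
  motion=[
    [[0,0,-0.6],[0,0,0],0.2],
    [[0,-1,-0.3],[0,0,0],1],
    [[0,-1,0],[0,0,0],1],
    [[0.8,-1,0],[0,0,0],1],
    [[1,0,0.6],[0,0,0],1],
    [[1,0,0.6],[0,0,0],1],
    [[1,0,1],[0,0,0],1],
    [[1,0,1],[0,0,0],1],
    [[0,1,0],[0,0,0],1],
    [[0,1,0],[0,0,0],1],
    [[0,0.4,0],[0,0,0],1],
    [[0,0,0],[0,0,0],1],
  ],
)

```text
time: 11.65
tool_pos: [0.6466, -0.1022, 0.0482]
tool_rot: [-0.538, 0.539, -0.46, 0.457]
contact_force: [0.7, 0.1, -0.5]
gripper_width: 0.004
```

```bash
python3 - <<'E'
from h import *
where((-8,-120,37))
a=grab('top');b=grab('side')
A=cv2.resize(a['img'][115:235,175:335],(533,400),interpolation=2);B=cv2.resize(b['img'][130:250,170:310],(467,400),interpolation=2)
cv2.imwrite('pics/j.png',cv2.convertScaleAbs(cv2.resize(np.hstack([A,B]),(800,320)),alpha=1.6))
E
```

```text
t 11.65 tcp [  -8.9 -149.4   48.2] yaw -0.0002 tilt [-0.002 -1.    -0.003] F [ 0.7  0.  -0.5] w 0.004
shift units [-1.18  0.45  0.04]
```

View pics/j.png

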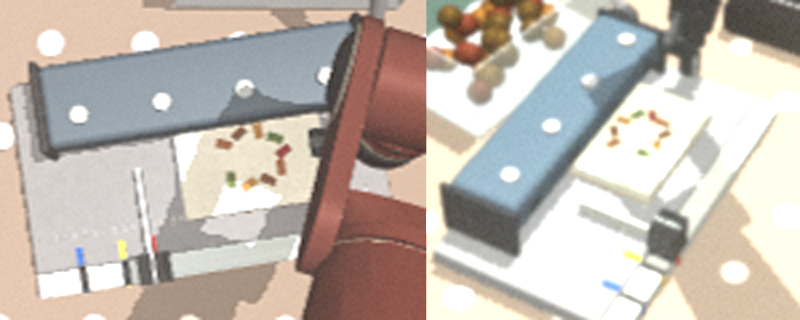

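The gripper is clear to the right of the pad, and the pad sits square under the head (left edge (178,150)–(188,215) in the left view), parallel to the blade. I'll lower it and push left.

drive_tool(
  motion=[
    [[0,0.45,0],[0,0,0],1],
    [[-0.4,0,0],[0,0,0],1],
    [[-0.4,0,0],[0,0,0],1],
    [[-0.2,0,0],[0,0,0],1],
    [[-0.15,0,0],[0,0,0],1],
    [[-0.15,0,0],[0,0,0],1],
    [[-0.15,0,0],[0,0,0],1],
    [[-0.15,0,0],[0,0,0],1],
    [[-0.15,0,0],[0,0,0],1],
    [[0,0,0],[0,0,0],1],
  ],
)

```text
time: 12.75
tool_pos: [0.6412, -0.0591, 0.0396]
tool_rot: [0.538, -0.538, 0.459, -0.459]
contact_force: [-0.1, 0.1, 1.0]
gripper_width: 0.0
```

drive_tool(
  motion=[
    [[-0.12,0,0],[0,0,0],1],
    [[-0.12,0,0],[0,0,0],1],
    [[-0.12,0,0],[0,0,0],1],
    [[0,0,0],[0,0,0],1],
  ],
)

```text
time: 13.15
tool_pos: [0.6398, -0.0503, 0.0396]
tool_rot: [0.538, -0.538, 0.458, -0.459]
contact_force: [0.8, -1.6, 3.1]
gripper_width: -0.004
```

```bash
python3 - <<'E'
from h import *
where((-8,-88,37))
E
```

```text
t 13.15 tcp [ -7.4 -97.1  39.6] yaw 0.0001 tilt [-0. -1.  0.] F [ 0.5 -1.7  3.1] w -0.004
shift units [-0.36  0.1  -0.02]
```

drive_tool(
  motion=[
    [[-0.1,0,0],[0,0,0],1],
    [[-0.1,0,0],[0,0,0],1],
    [[0,0,0],[0,0,0],1],
  ],
)

```text
time: 13.45
tool_pos: [0.639, -0.0455, 0.0396]
tool_rot: [0.538, -0.538, 0.458, -0.459]
contact_force: [0.1, -2.5, 3.4]
gripper_width: -0.003
```

drive_tool(
  motion=[
    [[-0.06,0,0],[0,0,0],1],
    [[0,0,0],[0,0,0],1],
  ],
)

```text
time: 13.65
tool_pos: [0.6388, -0.0442, 0.0396]
tool_rot: [0.538, -0.538, 0.458, -0.459]
contact_force: [-0.2, -3.9, 4.0]
gripper_width: -0.003
```

drive_tool(
  motion=[
    [[-0.05,0,0],[0,0,0],1],
    [[0,0,0],[0,0,0],1],
  ],
)

```text
time: 13.85
tool_pos: [0.6386, -0.0431, 0.0395]
tool_rot: [0.538, -0.538, 0.458, -0.459]
contact_force: [-0.2, -3.2, 4.6]
gripper_width: -0.0
```

```bash
python3 - <<'E'
from h import *
where((-8,-88,37))
a=grab('side')
cv2.imwrite('pics/k.png',cv2.convertScaleAbs(cv2.resize(a['img'][130:235,180:320],(800,600),interpolation=2),alpha=1.6))
E
```

```text
t 13.85 tcp [ -7.4 -89.8  39.5] yaw -0.0001 tilt [ 0. -1.  0.] F [-0.7 -3.1  4.6] w -0.0
shift units [-0.07  0.1  -0.02]
```

View pics/k.png

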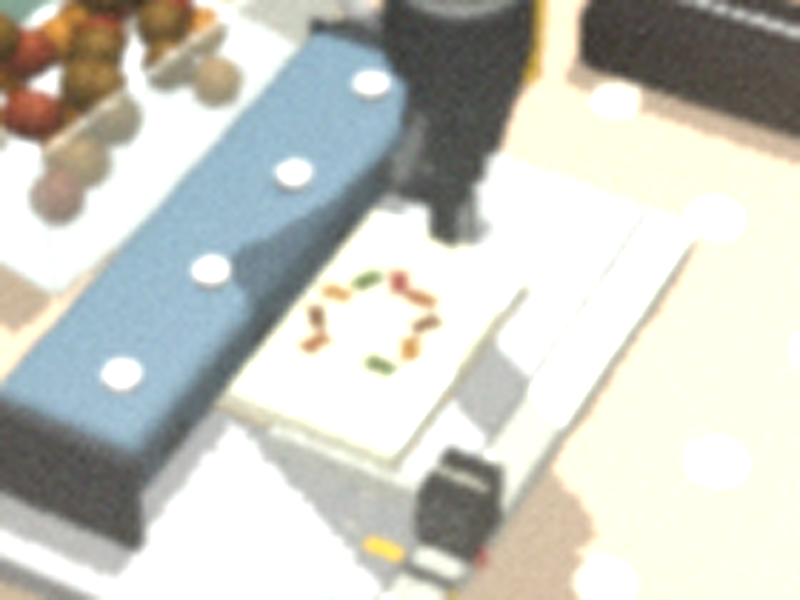

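The pad's left edge is now almost on the blade (blade at (270,430)–(400,490)), and the stop is beside the red mark. I'll push the last 1–2 mm gently.

drive_tool(
  motion=[
    [[-0.04,0,0],[0,0,0],1],
    [[0,0,0],[0,0,0],1],
  ],
)

```text
time: 14.1
tool_pos: [0.6384, -0.0421, 0.0395]
tool_rot: [0.538, -0.538, 0.458, -0.459]
contact_force: [0.6, -3.4, 4.4]
gripper_width: -0.001
```

drive_tool(
  motion=[
    [[-0.04,0,0],[0,0,0],1],
    [[0,0,0],[0,0,0],1],
  ],
)

```text
time: 14.3
tool_pos: [0.6382, -0.0411, 0.0395]
tool_rot: [0.538, -0.538, 0.458, -0.459]
contact_force: [0.3, -4.5, 4.8]
gripper_width: 0.002
```

drive_tool(
  motion=[
    [[-0.03,0,0],[0,0,0],1],
    [[0,0,0],[0,0,0],1],
  ],
)

```text
time: 14.5
tool_pos: [0.6381, -0.0403, 0.0395]
tool_rot: [0.538, -0.538, 0.458, -0.459]
contact_force: [0.4, -3.1, 5.5]
gripper_width: -0.002
```

drive_tool(
  motion=[
    [[-0.03,0,0],[0,0,0],1],
    [[0,0,0],[0,0,0],1],
  ],
)

```text
time: 14.7
tool_pos: [0.638, -0.0396, 0.0395]
tool_rot: [0.538, -0.538, 0.458, -0.459]
contact_force: [0.3, -3.4, 5.0]
gripper_width: -0.001
```

```bash
python3 - <<'E'
from h import *
where()
a=grab('top');b=grab('side')
A=cv2.resize(a['img'][160:225,210:275],(400,400),interpolation=2);B=cv2.resize(b['img'][165:230,205:270],(400,400),interpolation=2)
cv2.imwrite('pics/l.png',cv2.convertScaleAbs(np.hstack([A,B]),alpha=1.3))
E
```

```text
t 14.7 tcp [ -7.4 -86.2  39.5] yaw -0.0001 tilt [ 0. -1.  0.] F [-0.2 -3.4  5. ] w -0.001
```

View pics/l.png

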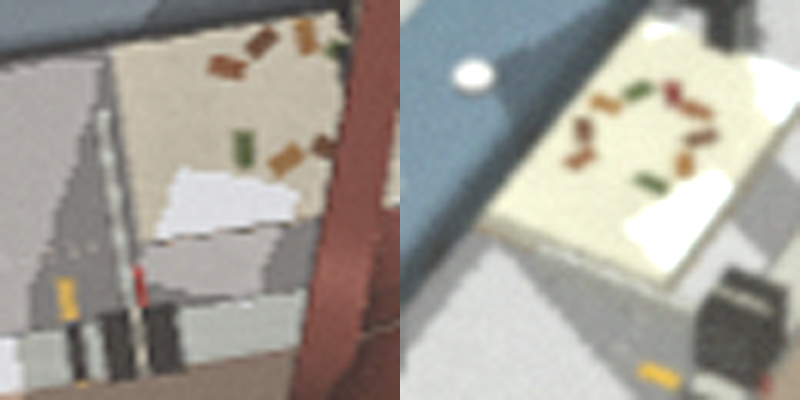

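The pad's left edge runs from (110,52) to (145,240), a couple of pixels right of the blade (tip's right edge at (110,110)). The stop's index is at (143,355), beside the red mark (140,285).

```bash
python3 - <<'E'
from h import *
d=np.load('top.npz');p=np.load('punch.npz')
for n,u,v,z in [('idx',143,355,.064),('blade',111,110,.048),('blade2',131,245,.048),('padL1',110,52,.046),('padNL',145,240,.046),('padN',300,213,.046)]: print(n,(p['R'].T@(c2(d,u,v,z,(210,160),6.154)[:2]-p['o'])*1e3).round(1))
E
```

```text
idx [-103.7   73.7]
blade [ 3.5 72.8]
blade2 [-55.9  72.9]
padL1 [28.9 69.7]
padNL [-54.6  66.7]
padN [-53.2  -1.6]
```

drive_tool(
  motion=[
    [[-0.08,0,0],[0,0,0],1],
    [[0,0,0],[0,0,0],1],
  ],
)

```text
time: 15.0
tool_pos: [0.6377, -0.0375, 0.0395]
tool_rot: [0.538, -0.538, 0.458, -0.459]
contact_force: [-0.3, -3.3, 5.7]
gripper_width: 0.0
```

drive_tool(
  motion=[
    [[-0.04,0,0],[0,0,0],1],
    [[0,0,0],[0,0,0],1],
  ],
)

```text
time: 15.2
tool_pos: [0.6375, -0.0366, 0.0395]
tool_rot: [0.538, -0.538, 0.458, -0.459]
contact_force: [0.3, -3.1, 5.1]
gripper_width: -0.0
```

drive_tool(
  motion=[
    [[-0.03,0,0],[0,0,0],1],
    [[0,0,0],[0,0,0],1],
  ],
)

```text
time: 15.4
tool_pos: [0.6374, -0.0358, 0.0396]
tool_rot: [0.538, -0.538, 0.458, -0.459]
contact_force: [1.4, -4.0, 5.5]
gripper_width: -0.0
```

The upward force points to a tapered fingertip riding on the pad's edge. I'll back off, lower it 6 mm and push again.

drive_tool(
  motion=[
    [[0.5,0,0],[0,0,0],1],
    [[0.1,0.25,0],[0,0,0],1],
    [[0,0,0],[0,0,0],1],
    [[-0.2,0,0],[0,0,0],1],
    [[-0.12,0,0],[0,0,0],1],
    [[0,0,0],[0,0,0],1],
  ],
)

```text
time: 16.0
tool_pos: [0.638, -0.0419, 0.0327]
tool_rot: [-0.538, 0.538, -0.459, 0.458]
contact_force: [-0.2, -0.2, -0.5]
gripper_width: 0.0
```

drive_tool(
  motion=[
    [[-0.06,0,0],[0,0,0],1],
    [[0,0,0],[0,0,0],1],
  ],
)

```text
time: 16.2
tool_pos: [0.6382, -0.041, 0.0332]
tool_rot: [0.538, -0.538, 0.459, -0.459]
contact_force: [0.1, -0.0, 0.0]
gripper_width: -0.001
```

drive_tool(
  motion=[
    [[-0.06,0,0],[0,0,0],1],
    [[0,0,0],[0,0,0],1],
  ],
)

```text
time: 16.4
tool_pos: [0.6381, -0.0406, 0.0333]
tool_rot: [-0.538, 0.539, -0.458, 0.459]
contact_force: [0.8, -4.0, -0.2]
gripper_width: -0.002
```

```bash
python3 - <<'E'
from h import *
where()
E
```

```text
t 16.4 tcp [ -7.5 -87.2  33.3] yaw -0.0001 tilt [ 0.002 -1.     0.   ] F [ 0.1 -4.  -0.2] w -0.002
```

drive_tool(
  motion=[
    [[-0.04,0,0],[0,0,0],1],
    [[0,0,0],[0,0,0],1],
  ],
)

```text
time: 16.6
tool_pos: [0.6381, -0.0404, 0.0333]
tool_rot: [-0.538, 0.539, -0.458, 0.46]
contact_force: [0.2, -7.5, -1.0]
gripper_width: -0.003
```

drive_tool(
  motion=[
    [[0.6,0,0],[0,0,0],1],
    [[0,-1,0],[0,0,0],1],
    [[0,-1,-0.5],[0,0,0],1],
    [[0,-0.5,-1],[0,0,0],1],
    [[-1,0,-1],[0,0,0],1],
    [[-1,0,-1],[0,0,0],1],
    [[-1,0,0],[0,0,0],1],
    [[-1,0,0],[0,0,0],1],
    [[-0.05,1,0],[0,0,0],1],
    [[0,1,0],[0,0,0],1],
    [[0,0.45,0],[0,0,0],1],
    [[0,0,0],[0,0,0],1],
  ],
)

```text
time: 17.8
tool_pos: [0.536, 0.0324, 0.0323]
tool_rot: [-0.537, 0.539, -0.46, 0.457]
contact_force: [-0.4, -0.3, -0.4]
gripper_width: -0.003
```

```bash
python3 - <<'E'
from h import *
where((-66,0,33.5))
E
```

```text
t 17.8 tcp [-96.7   1.1  32.3] yaw -0.0006 tilt [-0.002 -1.    -0.004] F [-0.4 -0.3 -0.4] w -0.003
shift units [ 0.04 -0.05  1.23]
```

drive_tool(
  motion=[
    [[0,-0.03,0.3],[0,0,0],1],
    [[0,0,0.3],[0,0,0],1],
    [[0,0,0.2],[0,0,0],1],
    [[0,0,0.15],[0,0,0],1],
    [[0,0,0.1],[0,0,0],1],
    [[0,0,0],[0,0,0],1],
  ],
)

```text
time: 18.4
tool_pos: [0.564, 0.0367, 0.0352]
tool_rot: [0.538, -0.538, 0.458, -0.459]
contact_force: [0.0, -0.4, -0.4]
gripper_width: 0.0
```

drive_tool(
  motion=[
    [[0,0,0.06],[0,0,0],1],
    [[0,0,0.0],[0,0,0],1],
  ],
)

```text
time: 18.6
tool_pos: [0.565, 0.0369, 0.035]
tool_rot: [-0.538, 0.538, -0.459, 0.459]
contact_force: [0.2, -0.2, -0.5]
gripper_width: -0.002
```

drive_tool(
  motion=[
    [[0,0,0.06],[0,0,0],1],
    [[0,0,0.0],[0,0,0],1],
  ],
)

```text
time: 18.8
tool_pos: [0.5655, 0.037, 0.0348]
tool_rot: [-0.538, 0.539, -0.459, 0.458]
contact_force: [-4.0, -0.4, 3.2]
gripper_width: 0.001
```

```bash
python3 - <<'E'
from h import *
where((-66,0,33.5))
E
```

```text
t 18.8 tcp [-66.8   0.9  34.8] yaw -0.0 tilt [-0.    -1.    -0.003] F [-4.   0.3  3.2] w 0.001
shift units [0.04 0.05 0.03]
```

drive_tool(
  motion=[
    [[0,0.03,0.05],[0,0,0],1],
    [[0,0,0.0],[0,0,0],1],
  ],
)

```text
time: 19.0
tool_pos: [0.5655, 0.0371, 0.0339]
tool_rot: [-0.537, 0.54, -0.46, 0.457]
contact_force: [-9.2, -1.5, 6.8]
gripper_width: 0.002
```

drive_tool(
  motion=[
    [[0,0,0.04],[0,0,0],1],
    [[0,0,0.0],[0,0,0],1],
  ],
)

```text
time: 19.2
tool_pos: [0.5655, 0.0371, 0.0339]
tool_rot: [-0.536, 0.541, -0.461, 0.456]
contact_force: [-13.0, -2.0, 10.0]
gripper_width: 0.001
```

drive_tool(
  motion=[
    [[0,0,-0.6],[0,0,0],1],
    [[0,-1,-0.6],[0,0,0],1],
    [[0,-1,-1],[0,0,0],1],
    [[0,-1,-1],[0,0,0],1],
    [[1,0,-1],[0,0,0],1],
    [[1,0,0],[0,0,0],1],
    [[1,0,0],[0,0,0],1],
    [[1,0,0],[0,0,0],1],
    [[1,0,0],[0,0,0],1],
    [[1,0,0],[0,0,0],1],
    [[0,0,0],[0,0,0],1],
  ],
)

```text
time: 20.3
tool_pos: [0.4898, -0.1297, 0.1098]
tool_rot: [0.538, -0.537, 0.459, -0.46]
contact_force: [0.7, 0.3, -1.1]
gripper_width: 0.002
```

```bash
python3 - <<'E'
from h import *
where()
a=grab('top')
A=cv2.resize(a['img'][150:230,205:311],(800,604),interpolation=2)[:600]
cv2.imwrite('pics/m.png',cv2.convertScaleAbs(A,alpha=1.2))
E
```

```text
t 20.3 tcp [-168.1 -151.7  109.8] yaw -0.0032 tilt [ 0.002 -1.     0.002] F [ 0.8  0.2 -1.1] w 0.002
```

View pics/m.png

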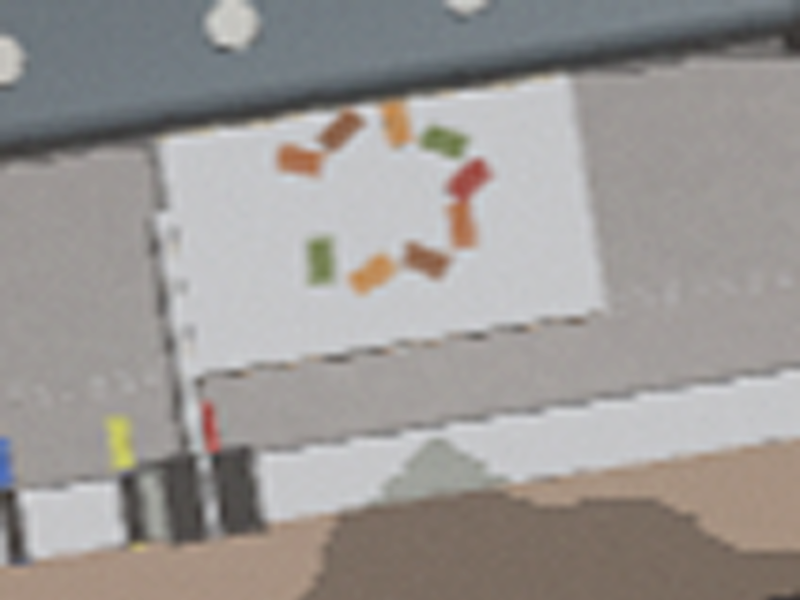

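The pad now touches the blade along its full overlap ((160,215)–(195,375)). Its corners are at NL (197,376), NR (606,311), right/head (573,80) and left/head (158,142), and the index line is at (211,500) beside the red mark.

```bash
python3 - <<'E'
from h import *
d=np.load('top.npz');p=np.load('punch.npz')
for n,u,v,z in [('idx',211,500,.064),('padNL',197,376,.046),('padNR',606,311,.046),('R',573,80,.046),('L',158,142,.046)]: print(n,(p['R'].T@(c2(d,u,v,z,(205,150),7.547)[:2]-p['o'])*1e3).round(1))
E
```

```text
idx [-99.9  73.9]
padNL [-55.7  73.6]
padNR [-55.  -73.2]
R [ 28.4 -74.5]
L [28.7 75. ]
```

```bash
python3 -c "
from h import *
print(manip.job_done());where()"
```

```text
the job is handed in; nothing more can be done
None
the job is handed in; nothing more can be done
```

The stop is in the red notch and the pad is home against the throat's back wall and the stop's blade. I handed the job in at about 20 s of the 64 s allowed, and no verdict was reported.

I did it all with pushes: the stop with shut fingers, the pad with half-open and then shut fingers. On the first sideways push the tapered fingertips rode up on the pad's edge. I lowered them 6 mm, pushed again and then re-seated the pad to the back.

- **Stop:** the last top view puts its index at punch y = 73.9 mm (74 is the red notch). The push force dropped as it was drawn in.
- **Pad:** its near edge is at x = -55.0 to -55.7 mm (home is -55), its left edge is at y = 73.6 to 75.0 mm at the blade, and it is square to about 0.01 rad. Firm resistance was felt at both contacts: about 7.5 N at the blade and 13 N at the back wall.
- **Disagreement:** before the re-push, the top view showed a gap of about 4 mm to the blade, although the finger position implied contact. The final picture shows it closed.
- **Not checked:** I did not measure the glue, marker and pencil case again at the end; the arm did not go near them. I judged the pad's flatness only from the pictures.

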